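# Reset the tripped welding control box

### The arm

A 6-joint arm with a two-finger parallel gripper is mounted at the origin on the work surface. World frame = base frame: x ahead of the robot, y to its left, z up, the work surface at z = 0. Lengths are in m, angles in degrees, forces in N, time in s.
With the tool pointing down it reaches from about 0.325 to 0.85 m from the base axis. Payload 15.5 kg.
Tool frame: the origin (TCP) lies midway between the tips of the shut fingers; the grasp point (between the pads) lies 19 mm behind it; y points along the fingers, x is the direction in which the jaws open and shut, and the axes are right-handed (so a half turn about y gives the same grasp; the last joint's range is limited). The gripper opens to 91 mm and grips with 3 to 60 N. Pads are 32 mm wide; open, the fingers measure 118 mm over their backs; the gripper's body (76 mm by 178 mm) begins 60 mm behind the grasp point.
Start: joints at [-72.909, 28.281, 77.091, -0, 74.628, -5.472], TCP at [0.24, -0.577, 0.214] pointing down, gripper open.
Joint ranges: [-166.48, 166.48], [-47.26, 123.95], [12.59, 153.08], [-70.14, 250.14], [6.76, 159.57], [-176.63, 176.63]. Speed limits (degrees/s): [108.29, 108.29, 147.25, 172.46, 172.46, 172.46].

### API

Orientations are given as a 3x3 rotation matrix whose columns are the frame's x, y, z axes.
In Python, from bench import ctrl gives the robot as it stands. The module is installed in compiled form; this text tells all that it offers. Calls block until the motion is done:
- ctrl.goto(position, orientation): joint-space move of the TCP to a pose.
- ctrl.move_l(position, vel=0.15, ori=None, contact_N=None): straight line of the TCP; ori=None keeps the orientation; vel is the mean speed in m/s. With contact_N (N) it stops when the force on the tool has changed by that much, and returns True; else False.
- ctrl.movej(angles): joint-space move.
- ctrl.command_gripper(opening): opening from 0.0 (shut) to 1.0 (fully open); the grip force is fixed at half the most; returns when the fingers have stopped.
- ctrl.sleep(seconds).
- ctrl.ik(position, orientation): joint angles nearest the present ones, or None.
- ctrl.read_camera(name): name is "scene" or "top" or "wrist"; returns the picture (400x640x3 uint8, blue, green, red); there is no depth.
- ctrl.camera_params(name): a dict with "fx", "fy", "cx", "cy" (pixels), "pose" (4x4, takes a point from camera to world coordinates); the wrist camera has in their place "T_tool_cam" (4x4, takes a point from camera to tool coordinates, whose origin is the TCP and whose axes are the tool frame's). Camera axes: x right, y up, looking along -z (the intrinsics and any distortion apply to the point x, -y, -z); pixel columns grow to the right and rows downward; lengths in m; the calibration is good to about 2 mm. A picture is of the moment at which its call begins: read the wrist's pose just before it. camera_params takes no time and is no camera call.
A pose or a line that the arm cannot do raises ctrl.MotionError and nothing moves.
- ctrl.sign_off(): hands the job in, once; it reports no verdict.
Readings, each from a call of its own:
- ctrl.current_t(): time.
- ctrl.current_q(): joint angles.
- ctrl.current_dq(): joint speeds.
- ctrl.current_effort(): joint torques, N m.
- ctrl.current_tool_pos(): TCP position.
- ctrl.current_eef_rot(): TCP orientation.
- ctrl.current_contact_force(): force on the tool from outside, world axes, zero at the start.
- ctrl.current_wrist_torque(): the same for the moment, N m.
- ctrl.current_grip_width(): opening from 0.0 (shut) to 1.0 (fully open).
Only numpy, scipy, OpenCV 4.12 (cv2) and the standard library are available. Lean on these libraries where they do the work, as an engineer would, in place of code of your own. Each camera call takes 0.05 s, during which the arm holds its last target.

### The job

On the control box with the steel swing cover, push the cover's pin sideways with the fingertips until the cover is clear of the round well, reach in and press the sunken reset key fully home for a moment, then let it spring back and push the cover closed again against its stop. Only touch and push: do not grip the pin, leave the key in the other box's square well alone, and do not disturb the loose things around.

Things in the scene. Friction and masses are not known exactly. Their poses are not given: they have to be found in the camera images.
- reset_box: heavy grey steel control box that cannot move, 150 (x) x 110 (y) x 80 mm tall, upright at any of various yaws; the one with the flat steel swing cover on top. Origin at the centre of its underside, z up. Its round well, 50 mm across with its centre at x = -20 mm, y = 0, is sunk 34 mm into the top; the cover's pivot (a vertical axis, boss 18 mm wide standing 9 mm above the top) is at x = +35 mm, y = 0
- well_mouth (a point): centre of the mouth of the round well, level with the top face of that box (80 mm above the table)
- reset_key_top (a point): centre of the top of the sunken reset key in the round well: a flat black round cap 26 mm wide, 18 mm below the well's mouth when released; it moves down with the key
- reset_key (a joint): reset key travel in m: 0 released, 0.006 fully pressed; a spring pushes it back; starting takes about 1.4 N, fully down about 4 N
- cover (a joint): cover angle in rad: 0 closed over the well (at its stop), 1.57 fully open (at its other stop); it swings in the level plane about the pivot and stays where left (friction of the pivot about 0.06 N m, i.e. about 1 N at the pin). At angle q the pin is 75 mm from the pivot, in the box's frame in the direction (-cos q, +sin q): it opens towards the box's +y side. The cover may start slightly ajar (up to 0.2)
- cover_pin (a point): half-way up the upright steel pin on the cover by which it is pushed: 12 mm across, 20 mm tall, its foot 86 mm and its top 106 mm above the table, 75 mm from the pivot. The cover itself is a flat 5 mm thick disc of 64 mm, its centre 55 mm from the pivot, 1 mm above the box's top, with a 22 mm wide arm to the pivot
- aux_box: second grey control box, same size and equally immovable, with no cover: a SQUARE open well, 50 x 50 mm and 34 mm deep, at x = -20 mm, y = 0. Origin at the centre of its underside
- aux_key (a joint): travel of the key in the square well in m: 0 released, 0.006 fully pressed; to be left alone
- magnet_square: small L-shaped magnetic welding square, 90 x 22 mm, 57 mm tall, steel with a red rib; origin at the centre of its underside. A bystander
- tape: tape measure, yellow, 66 x 36 x 62 mm; origin at the centre of its underside. A bystander
- coupon: short copper-coloured pipe offcut standing on end, 68 mm across, 50 mm tall; origin at the centre of its underside. A bystander
- hammer: hammer lying flat, black rubber handle; origin on the table under it. A bystander
- brush: brush with a wooden handle, lying flat; origin on the table under it. A bystander
- paste: white plastic jar with black lid, 72 mm across, 75 mm tall; origin at the centre of its underside. A bystander
- mug: white mug, 80 mm across, 90 mm tall; origin at the centre of its underside. A bystander
- nozzle: copper gas nozzle, 22 mm across, 50 mm tall, standing on top of the other control box; origin at the centre of its underside. A bystander

How it is judged (in metres and radians):
On the way, in this order (a step that is already met when the one before it is completed fails the run):
1. the cover is swung clear of the well (more than 0.9 rad open) (value of joint cover above 0.9 rad), for 0.1 s.
2. the reset key is pressed home (more than 5 of its 6 mm) for 0.2 s (value of joint reset_key above 0.005 m), for 0.2 s.
At the end, for the whole second after the job is handed in: the cover is closed (within 0.12 rad of its stop), both keys are released (within 1.5 mm), and every loose thing is within 25 mm of where it started (value of joint cover below 0.12 rad and value of joint each of reset_key, aux_key below 0.0015 m and distance of each of magnet_square, tape, coupon, hammer, brush, paste, mug, nozzle from where it was at the start of the episode below 0.025 m); the robot touches nothing.
It fails at once if the key in the square well is pressed (more than 3 mm) (value of joint aux_key above 0.003 m).
It fails at once if the pin is taken between the fingers (the grasp point is within 8 mm of its axis, and low enough for the fingers to be around it) (horizontal distance between the grasp point and cover_pin below 0.008 m and z of the grasp point in the frame of cover_pin below 0.024 m).
It fails at once if a loose thing is lifted, carried or knocked away (moved more than 25 mm) (distance of any of magnet_square, tape, coupon, hammer, brush, paste, mug, nozzle from where it was at the start of the episode above 0.025 m).
It also fails if it takes over 58 s, if anything falls off the work surface, if the arm or the gripper's body presses on something with over 40 N, if the wrist force passes 120 N, or if a joint passes its speed limit or range.

## Working session

There is one attempt and no reset: what is moved stays moved. The work goes in short steps, each a Python script; the robot and the scene stay as the last script left them, time stands still between calls to the robot, and variables do not carry over. Pictures are saved under pics/ and viewed, and the job is handed in when it is done.

```bash
mkdir -p pics
python3 - <<'E'
from bench import ctrl
import cv2
for n in ("scene","top","wrist"):
    im=ctrl.read_camera(n); cv2.imwrite(f"pics/{n}0.png",im)
    p=ctrl.camera_params(n); print(n,{k:(v.tolist() if hasattr(v,'tolist') else v) for k,v in p.items()})
print(ctrl.current_t(), ctrl.current_tool_pos(), ctrl.current_eef_rot())
E
```

```text
scene {'fx': 370.0420117909747, 'fy': 370.0420117909747, 'cx': 314.19553665870757, 'cy': 204.47261469840987, 'pose': [[0.2681898376116614, -0.6597390598354959, 0.7020103873371154, 1.2918837500556768], [0.9632956370737594, 0.17483781693639863, -0.2036989282337402, -0.20885271798063668], [0.011650175813729038, 0.7308735257869793, 0.682413483679227, 0.7540850381577813], [0.0, 0.0, 0.0, 1.0]]}
top {'fx': 395.1040450414481, 'fy': 395.1040450414481, 'cx': 319.3080855325561, 'cy': 201.25868702870557, 'pose': [[0.0020301435859569924, 0.9921745237935033, -0.12484227189600186, 0.4642371911606848], [-0.9998538629683603, -0.00010516426840461486, -0.01709507671008873, -0.00967846327514294], [-0.0169744285402356, 0.12485873327729828, 0.9920293168551628, 1.1920863811690372], [0.0, 0.0, 0.0, 1.0]]}
wrist {'fx': 348.87722319173577, 'fy': 348.87722319173577, 'cx': 320.08937469858256, 'cy': 198.93361676123845, 'T_tool_cam': [[0.9999987013439475, -0.0016073308164508194, -0.00011746514964585188, 0.0003110337325483714], [0.0002999596621475623, 0.25724100523507337, -0.9663472332706535, -0.17140402082257397], [0.001583456540603071, 0.9663459430831653, 0.25724115330189407, 0.07252263080986855], [0.0, 0.0, 0.0, 1.0]]}
0.15 [ 0.23974436 -0.57691171  0.21347052] [[ 3.83675474e-01 -2.58764279e-04  9.23467955e-01]
 [-9.23467563e-01  8.56023914e-04  3.83675550e-01]
 [-8.89792181e-04 -9.99999600e-01  8.94749627e-05]]
```

View pics/top0.png

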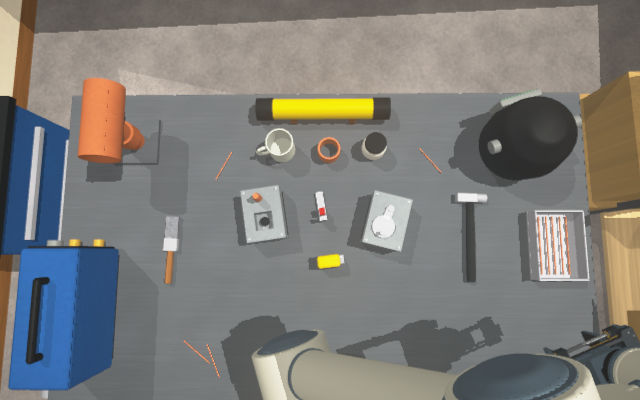

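View pics/scene0.png

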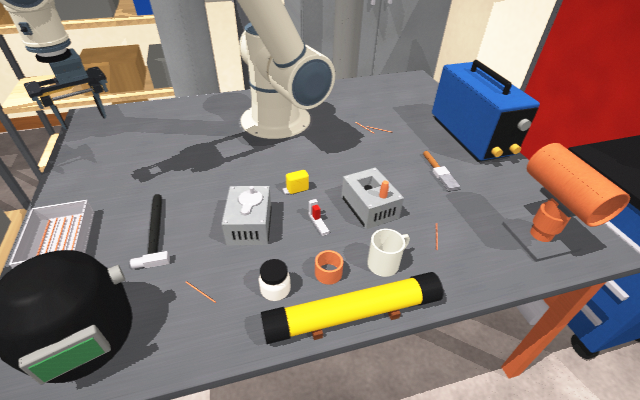

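View pics/wrist0.png

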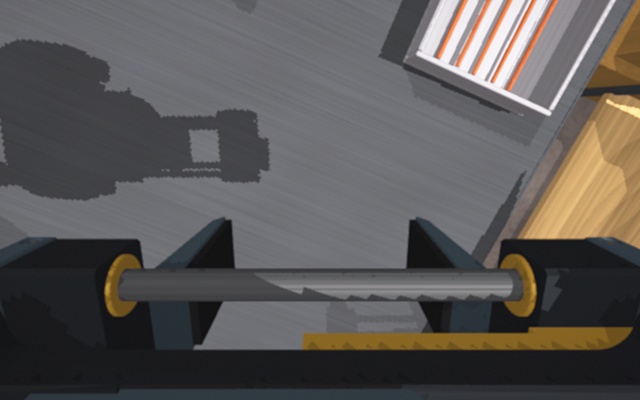

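The top view shows the covered box at about (388,221), with the cover disc near (383,227) and the boss near (390,211). The other box is at (263,214). I'll measure from a zoomed crop first.

```bash
cat > h.py <<'E'
import numpy as np, cv2
from bench import ctrl
def ray(name,u,v,pose=None):
    p=ctrl.camera_params(name)
    T=np.array(p["pose"]) if pose is None else pose
    d=np.array([(u-p["cx"])/p["fx"],-(v-p["cy"])/p["fy"],-1.])
    return T[:3,3],T[:3,:3]@d
def onz(name,u,v,z,pose=None):
    o,d=ray(name,u,v,pose); return o+d*(z-o[2])/d[2]
def wpose():
    T=np.eye(4);T[:3,:3]=np.array(ctrl.current_eef_rot());T[:3,3]=ctrl.current_tool_pos()
    return T@np.array(ctrl.camera_params("wrist")["T_tool_cam"])
def proj(name,P,pose=None):
    p=ctrl.camera_params(name)
    T=np.array(p["pose"]) if pose is None else pose
    c=T[:3,:3].T@(np.asarray(P)-T[:3,3])
    return np.array([p["cx"]+p["fx"]*c[0]/-c[2],p["cy"]-p["fy"]*c[1]/-c[2]])
def R(ang):  # jaw direction (tool x) at world angle ang (deg), tool y down
    a=np.radians(ang);x=np.array([np.cos(a),np.sin(a),0]);y=np.array([0,0,-1.])
    return np.column_stack([x,y,np.cross(x,y)])
E
python3 - <<'E'
from h import *
im=cv2.imread("pics/top0.png")
cv2.imwrite("pics/top0c.png",cv2.resize(im[180:260,340:440],None,fx=7,fy=7,interpolation=cv2.INTER_CUBIC))
cv2.imwrite("pics/scene0c.png",cv2.resize(cv2.imread("pics/scene0.png")[170:270,200:330],None,fx=6,fy=6,interpolation=cv2.INTER_CUBIC))
for p in [(388,221),(263,214),(321,207),(330,261),(329,150),(375,147),(280,145),(258,197)]: print(p,onz("top",*p,0.08))
E
```

```text
(388, 221) [ 0.54823231 -0.18376583  0.08      ]
(263, 214) [0.5678281  0.16893847 0.08      ]
(321, 207) [0.58780054 0.00466019 0.08      ]
(330, 261) [ 0.43661168 -0.02061504  0.08      ]
(329, 150) [ 0.75313726 -0.01815941  0.08      ]
(375, 147) [ 0.76167501 -0.1506174   0.08      ]
(280, 145) [0.7683012  0.12359588 0.08      ]
(258, 197) [0.61643405 0.18418486 0.08      ]
```

View pics/top0c.png

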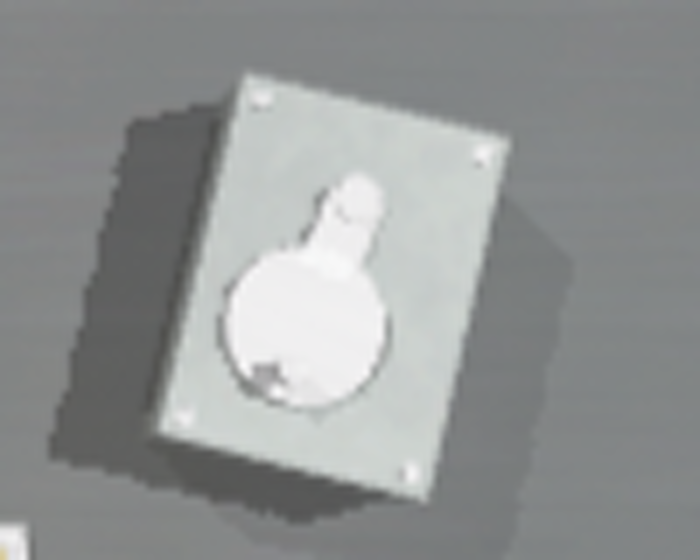

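View pics/scene0c.png

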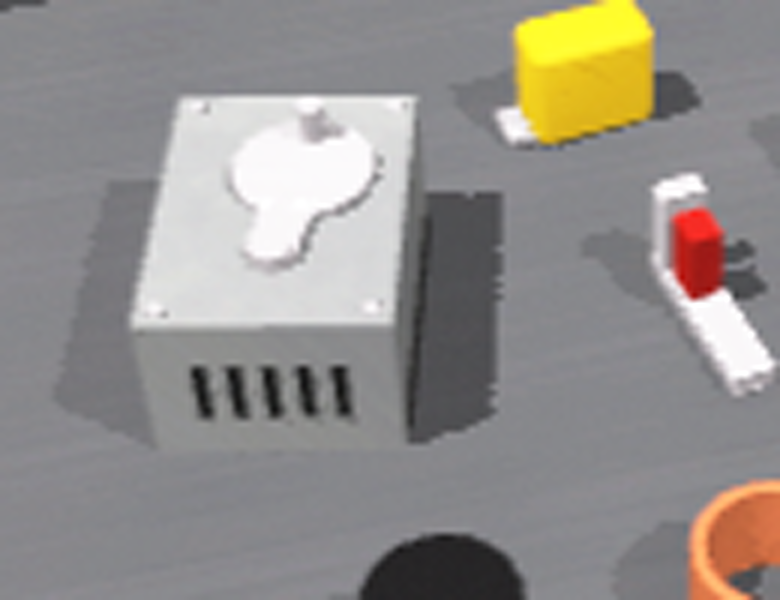

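Corners of the box top in the zoomed crop are clear: (245,73), (510,140), (428,500) and (155,433). The boss is on the far side at (360,190), so box +x points away from the robot. The pin is near (275,380). I'll take a closer wrist view to refine this.

Run:
```python
from h import *
c=np.array([(245,73),(510,140),(428,500),(155,433)])/7.+[340,180]-0.43
P=np.array([onz("top",*p,0.08) for p in c]); print(P.round(4), P.mean(0))
for i in range(4):
    d=P[(i+1)%4]-P[i]; print(np.linalg.norm(d),np.degrees(np.arctan2(d[1],d[0])))
ctrl.command_gripper(0.0)
a=76; Ro=R(a); box=P.mean(0)
pos=box+0.06*Ro[:,2]; pos[2]=0.24
ctrl.goto(pos,Ro); print(ctrl.current_q(),ctrl.current_t())
T=wpose(); np.save("w1.npy",T)
cv2.imwrite("pics/wrist1.png",ctrl.read_camera("wrist"))
print(ctrl.current_contact_force())
```

```text
[[ 0.6364 -0.1475  0.08  ]
 [ 0.609  -0.2538  0.08  ]
 [ 0.4646 -0.2174  0.08  ]
 [ 0.491  -0.1093  0.08  ]] [ 0.55024352 -0.18200816  0.08      ]
0.10985668578215349 -104.46320649090728
0.14886790834047373 165.83993784775092
0.11123219037500104 76.30416054143616
0.15035663248712755 -14.683421954343137
[-2.54392845e+01  1.82747077e+01  8.96809746e+01 -7.06336281e-03
  7.20385090e+01 -1.01336571e+02] 3.275
[-0.00453065  0.15765283 -1.2017096 ]
```

View pics/wrist1.png

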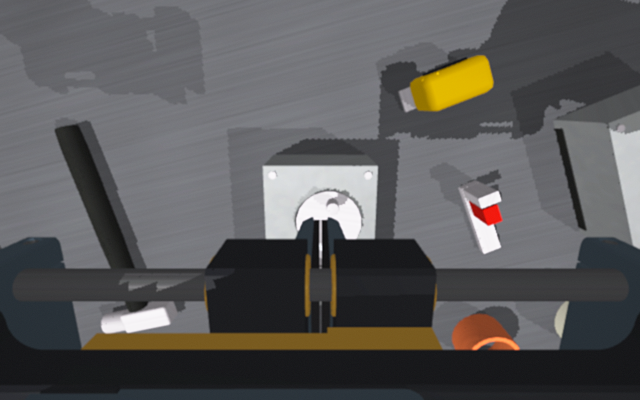

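The near edge of the box is visible at (263,166)–(377,165) and the pin at about (333,205). The fingers hide the rest, so I'll move 9 cm outward for the full view.

Run:
```python
from h import *
Ro=R(76); pos=np.array([0.550,-0.182,0])-0.03*Ro[:,2]; pos[2]=0.24
ctrl.goto(pos,Ro); print(ctrl.current_t())
T=wpose(); np.save("w2.npy",T)
im=ctrl.read_camera("wrist");cv2.imwrite("pics/wrist2.png",im)
cv2.imwrite("pics/wrist2c.png",cv2.resize(im[20:230,220:430],None,fx=2.85,fy=2.85,interpolation=cv2.INTER_CUBIC))
```

```text
3.775
```

View pics/wrist2c.png

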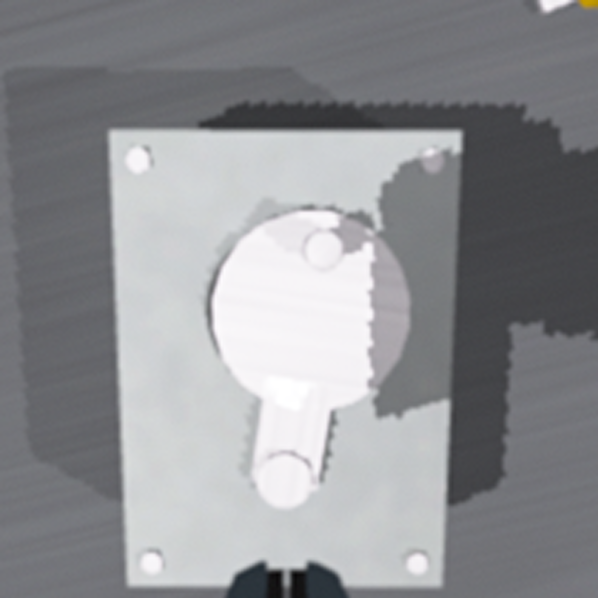

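The crop shows the box-top corners at (109,130), (463,130), (443,586) and (128,586). The pin top is at about (322,250), the disc centre at about (311,308) and the boss at about (286,480), so the cover is slightly ajar.

Run:
```python
from h import *
T=np.load("w2.npy")
f=lambda u,v,z:onz("wrist",u/2.85+220-.32,v/2.85+20-.32,z,T)
# far corners = +x side ; order: near-left.. 
P=np.array([f(*p,0.08) for p in [(109,130),(463,130),(443,586),(128,586)]]);print(P.round(4))
for i in range(4):
    d=P[(i+1)%4]-P[i]; print(np.linalg.norm(d).round(4),np.degrees(np.arctan2(d[1],d[0])).round(2))
c=P.mean(0); ex=(P[2]+P[3]-P[0]-P[1]);yaw=np.arctan2(ex[1],ex[0]);print("c",c,"yaw",np.degrees(yaw))
B=np.array([[np.cos(yaw),-np.sin(yaw)],[np.sin(yaw),np.cos(yaw)]])
for n,p in dict(boss=(286,480,.089),pin=(322,250,.106),disc=(311,308,.086)).items():
    w=f(*p);l=B.T@(w-c)[:2];print(n,w.round(4),l.round(4),"q",np.arctan2(l[1],-(l[0]-.035)).round(3),np.hypot(l[0]-.035,l[1]).round(4))
```

```text
[[ 0.4618 -0.2176  0.08  ]
 [ 0.4885 -0.1103  0.08  ]
 [ 0.6344 -0.1468  0.08  ]
 [ 0.6077 -0.2541  0.08  ]]
0.1106 76.04
0.1504 -14.03
0.1106 -103.97
0.1504 165.96
c [ 0.54806181 -0.18219357  0.08      ] yaw -14.033127885919463
boss [ 0.582  -0.1905  0.089 ] [0.0349 0.0001] q 0.963 0.0002
pin [ 0.5128 -0.1623  0.106 ] [-0.039   0.0107] q 0.144 0.0748
disc [ 0.5297 -0.1693  0.086 ] [-0.021   0.0081] q 0.143 0.0565
```

The wrist measurement is consistent: the box sides come out at 150.4 and 110.6 mm, the boss lands at its nominal spot, and the pin radius is 74.8 mm. That gives c=(0.548,-0.182), yaw -14.0° and q≈0.144. Now I'll push the cover open.

```bash
cat >> h.py <<'E'
C=np.array([.5481,-.1822]);YAW=-14.03
_y=np.radians(YAW);B=np.array([[np.cos(_y),-np.sin(_y)],[np.sin(_y),np.cos(_y)]])
def W(l): return C+B@np.asarray(l)
def push(q,s,z=0.093):
    l=np.array([.035,0])+.075*np.array([-np.cos(q),np.sin(q)])+s*np.array([np.sin(q),np.cos(q)])
    return np.r_[W(l),z],R(YAW+90-np.degrees(q))
E
python3 - <<'E'
from h import *
for q in np.linspace(0.05,1.5,8):
    for s in (-.0195,.0195,.04):
        print(round(q,2),s,None if (j:=ctrl.ik(*push(q,s))) is None else np.round(j,0), end=' | ')
    print()
p,r=push(.144,-.034,.15); ctrl.goto(p,r)
p,r=push(.144,-.034); ctrl.move_l(p,vel=.1); print(ctrl.current_t(),ctrl.current_contact_force())
p,r=push(.144,-.0205); print(ctrl.move_l(p,vel=.05,contact_N=15),ctrl.current_contact_force())
for q in np.linspace(.144,1.45,13)[1:]:
    p,r=push(q,-.0195)
    hit=ctrl.move_l(p,vel=.08,ori=r,contact_N=15)
    print(round(q,2),hit,ctrl.current_contact_force().round(1),ctrl.current_t())
    if hit: break
E
```

```text
0.05 -0.0195 [ -27.   30.   97.   -0.   53. -100.] | 0.05 0.0195 [-23.  30.  97.  -0.  53. -96.] | 0.05 0.04 [-20.  30.  97.  -0.  53. -94.] | 
0.26 -0.0195 [-25.  30.  97.  -0.  52. -86.] | 0.26 0.0195 [-21.  31.  96.  -0.  53. -82.] | 0.26 0.04 [-19.  31.  96.  -0.  54. -80.] | 
0.46 -0.0195 [-23.  30.  97.  -0.  53. -73.] | 0.46 0.0195 [-19.  31.  95.  -0.  54. -69.] | 0.46 0.04 [-18.  32.  94.  -0.  55. -67.] | 
0.67 -0.0195 [-22.  30.  97.  -0.  53. -59.] | 0.67 0.0195 [-18.  32.  93.  -0.  55. -56.] | 0.67 0.04 [-17.  33.  91.  -0.  56. -54.] | 
0.88 -0.0195 [-20.  31.  96.  -0.  54. -46.] | 0.88 0.0195 [-17.  33.  91.  -0.  56. -43.] | 0.88 0.04 [-16.  34.  89.  -0.  57. -42.] | 
1.09 -0.0195 [-19.  32.  94.  -0.  54. -33.] | 1.09 0.0195 [-17.  34.  89.  -0.  57. -31.] | 1.09 0.04 [-16.  35.  86.  -0.  59. -30.] | 
1.29 -0.0195 [-18.  32.  92.  -0.  55. -20.] | 1.29 0.0195 [-16.  35.  87.  -0.  59. -18.] | 1.29 0.04 [-16.  36.  84.  -0.  60. -18.] | 
1.5 -0.0195 [-17.  33.  90.  -0.  57.  -7.] | 1.5 0.0195 [-17.  36.  84.  -0.  60.  -7.] | 1.5 0.04 [-16.  37.  81.  -0.  62.  -6.] | 
5.0917 [-0.07068987 -0.14033599  0.05183314]
False [-0.45011326  0.32138373  0.11874397]
0.25 False [ 0.2 -0.1  0.9] 5.775
0.36 False [ 0.1 -0.3  0.1] 6.0333
0.47 False [-0.7 -0.2 -0.3] 6.2917
0.58 False [-0.  -0.4 -0. ] 6.55
0.69 False [ 0.2 -0.7 -0.4] 6.8083
0.8 False [-0.9 -0.5 -0.1] 7.0667
0.91 False [-0.2 -0.4 -0.9] 7.325
1.01 False [-0.1 -0.4  0.8] 7.5833
1.12 False [-0.3  0.1  0.2] 7.8417
1.23 False [-0.1  0.4  0. ] 8.1
1.34 False [0.4 0.6 0.1] 8.3583
1.45 False [-0.   0.9 -0.6] 8.6167
```

Run:
```python
from h import *
p,r=push(1.45,-.032); ctrl.move_l(p,vel=.1)
p[2]=.24; ctrl.move_l(p,vel=.25)
Ro=R(40); pos=np.array([0.548,-0.182,0])-0.05*Ro[:,2]; pos[2]=0.24
ctrl.goto(pos,Ro)
T=wpose(); np.save("w3.npy",T); print(ctrl.current_t())
im=ctrl.read_camera("wrist");cv2.imwrite("pics/wrist3.png",im)
```

```text
10.6
```

View pics/wrist3.png

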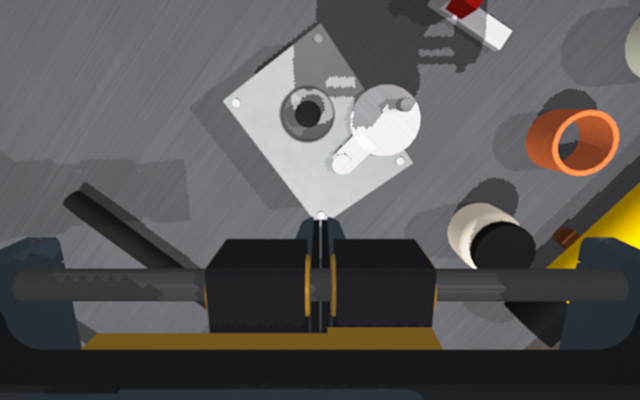

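The cover is swung fully clear, with its pin at about (406,103). The round well is open at (307,113) and the black key is visible in it. I'll measure both, then press.

Run:
```python
from h import *
T=np.load("w3.npy"); im=cv2.imread("pics/wrist3.png")
m=(im.max(2)<50).astype(np.uint8); m[:85]=0;m[140:]=0;m[:,:280]=0;m[:,335:]=0
n,l,s,c=cv2.connectedComponentsWithStats(m);i=1+np.argmax(s[1:,4]);print(s[i],c[i])
k=onz("wrist",*c[i],.062,T); print("key",k,B.T@(k[:2]-C))
w=onz("wrist",406,102,.106,T);lw=B.T@(w[:2]-C);print("pin q",np.arctan2(lw[1],.035-lw[0]),np.hypot(lw[0]-.035,lw[1]))
print("nominal",W([-.02,0]))
cv2.imwrite("pics/wrist3c.png",cv2.resize(im[70:190,250:440],None,fx=4,fy=4,interpolation=cv2.INTER_CUBIC))
```

```text
[296 101  25  26 486] [307.63580247 113.61316872]
key [ 0.52855648 -0.17747651  0.062     ] [-0.02010563 -0.00015536]
pin q 1.3856691840109747 0.0754713997728674
nominal [ 0.52869662 -0.1773514 ]
```

View pics/wrist3c.png

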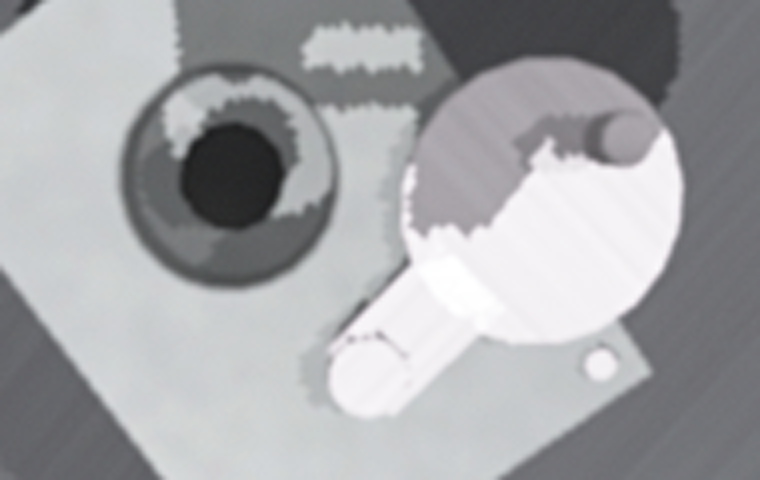

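The key sits within 0.2 mm of nominal and the cover is at about 1.39 rad. Next is the press, with a force guard.

Run:
```python
from h import *
Ro=R(40); x,y=.5286,-.1774
ctrl.goto([x,y,.13],Ro)
print(ctrl.move_l([x,y,.068],vel=.08,contact_N=10),ctrl.current_tool_pos(),ctrl.current_contact_force())
hit=False
for z in np.arange(.064,.0495,-.001):
    hit=ctrl.move_l([x,y,z],vel=.02,contact_N=6)
    ctrl.sleep(.03)
    print(round(z,4),hit,ctrl.current_tool_pos()[2].round(4),ctrl.current_contact_force().round(1))
    if hit or ctrl.current_contact_force()[2]>8: break
ctrl.sleep(.4); print(ctrl.current_tool_pos(),ctrl.current_contact_force(),ctrl.current_t())
```

```text
False [ 0.52892054 -0.17755878  0.06839898] [ 0.31267537 -0.25472555  1.03165379]
0.064 False 0.0641 [-0.6  0.8 -0.2]
0.063 False 0.063 [ 0.3  0.2 -0.4]
0.062 False 0.062 [ 0.1 -0.3  1.5]
0.061 False 0.061 [0.9 0.5 1.5]
0.06 False 0.06 [ 1.1 -0.2  1.6]
0.059 False 0.059 [ 0.6 -0.6  3. ]
0.058 False 0.058 [ 0.7 -0.7  3.4]
0.057 False 0.057 [ 0.9 -0.7  4.1]
0.056 False 0.0562 [ 1.  -0.9  7.9]
0.055 False 0.0559 [-3.1  0.9 23.7]
[ 0.52875045 -0.17748233  0.05592386] [-2.51987384  1.77353672 23.36051037] 15.4917
```

The key rose in force from about z=0.062 and bottomed at 0.056, where it was held for over 0.4 s. I'll release it and push the cover closed. The effective pusher half-width looks like about 9 mm, so I use an offset of 15 mm, with a contact stop at the end.

Run:
```python
from h import *
x,y=.5286,-.1774
ctrl.move_l([x,y,.14],vel=.1); print(ctrl.current_contact_force())
p,r=push(1.39,.036,.15); ctrl.goto(p,r)
p,r=push(1.39,.036); print(ctrl.move_l(p,vel=.1,contact_N=10))
p,r=push(1.39,.0175); print(ctrl.move_l(p,vel=.05,contact_N=15),ctrl.current_contact_force())
for q in np.r_[np.linspace(1.39,.12,13)[1:],.08,.05,.02,0,-.02,-.04,-.06,-.08]:
    p,r=push(q,.0155)
    hit=ctrl.move_l(p,vel=.08 if q>.1 else .03,ori=r,contact_N=15 if q>.15 else 6)
    f=ctrl.current_contact_force(); t=B@np.array([np.sin(q),np.cos(q)])
    print(round(q,2),hit,f.round(1),"tang",(f[:2]@t).round(1),ctrl.current_t())
    if hit or (q<.1 and f[:2]@t>6): break
```

```text
[-0.42285283  0.06995168 -0.86669096]
False
False [ 0.48073985 -0.30165709 -0.4565429 ]
1.28 False [0.1 0.3 0.7] tang 0.1 18.9083
1.18 False [ 0.5 -0.1 -0.2] tang 0.4 19.1667
1.07 False [-0.  -0.5  0.8] tang -0.1 19.425
0.97 False [-0.2 -0.6 -0. ] tang -0.4 19.6833
0.86 False [0.5 0.1 0.5] tang 0.5 19.9417
0.75 False [ 0.  -0.1  0.2] tang -0.0 20.2
0.65 False [ 0.1  0.5 -0.2] tang 0.4 20.4583
0.54 False [ 0.6  0.7 -0.3] tang 0.9 20.7167
0.44 False [-0.5  0.  -0.4] tang -0.3 20.975
0.33 False [ 0.   0.2 -0.3] tang 0.2 21.2333
0.23 False [ 0.2 -0.8  0.2] tang -0.6 21.4917
0.12 False [ 0.1  0.  -0.8] tang 0.1 21.75
0.08 False [-0.  -0.  -0.2] tang -0.0 22.0
0.05 False [ 0.1 -0.8 -0.2] tang -0.8 22.25
0.02 False [-0.5  1.2  0.4] tang 1.0 22.5
0.0 False [1.4 0.4 0.2] tang 0.8 22.75
-0.02 False [4.3 9.7 0.5] tang 10.4 23.0
```

Tangential force rose to 10 N right at the expected closed angle, so the cover is on its stop. I'll back off and check.

Run:
```python
from h import *
p,r=push(0,.035); ctrl.move_l(p,vel=.08); p[2]=.24; ctrl.move_l(p,vel=.2)
Ro=R(76); pos=np.array([0.548,-0.182,0])-0.03*Ro[:,2]; pos[2]=0.24
ctrl.goto(pos,Ro); T=wpose(); np.save("w4.npy",T); print(ctrl.current_t(),ctrl.current_contact_force())
im=ctrl.read_camera("wrist");cv2.imwrite("pics/wrist4.png",im)
cv2.imwrite("pics/wrist4c.png",cv2.resize(im[20:230,220:430],None,fx=2.85,fy=2.85,interpolation=cv2.INTER_CUBIC))
cv2.imwrite("pics/top4.png",ctrl.read_camera("top"))
```

```text
24.7083 [0.43370349 0.32616722 0.33232951]
```

View pics/wrist4c.png

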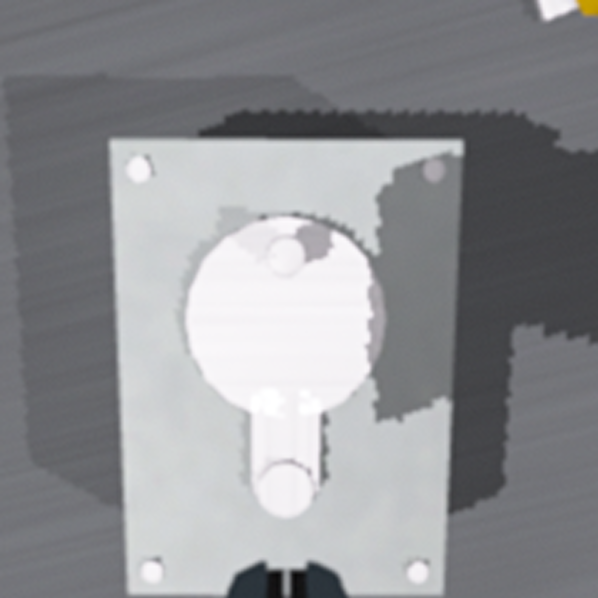

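View pics/top4.png

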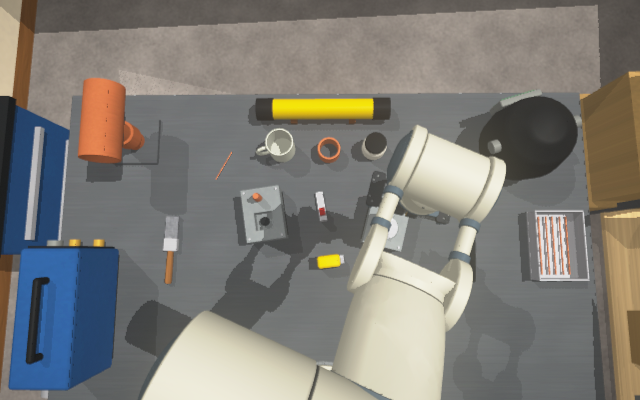

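The pin at (286,256) and the boss at (286,489) line up with the box axis, so the cover is closed. In the top view, every loose thing I can see is where it started; the hammer is hidden by the arm, which never went near it. I'll do a quick numeric check and hand in.

Run:
```python
from h import *
T=np.load("w4.npy")
w=onz("wrist",286/2.85+219.68,256/2.85+19.68,.106,T);l=B.T@(w[:2]-C);print("q",np.arctan2(l[1],.035-l[0]),np.hypot(l[0]-.035,l[1]))
print(ctrl.current_t(),ctrl.current_contact_force()); ctrl.sign_off()
```

```text
q -0.003717590575448444 0.07505402860132995
24.8083 [-0.28661276  0.05510452  0.63973188]
the job is handed in; nothing more can be done
```

I swung the cover open, pressed the reset key home, let it spring back and closed the cover again. The job was handed in at 24.8 s; no verdict is reported.

- **Opening:** I pushed the pin sideways with the shut fingertips along its arc. The picture afterwards put the cover at about 1.39 rad, clear of the well.
- **Pressing:** The fingertips met the key at about z = 62 mm and the key bottomed at about 56 mm, with the force rising to 23 N. I held it there for more than 0.4 s.
- **Closing:** I pushed the pin back until the force rose to about 10 N at the stop. The last picture puts the cover at about -0.004 rad.
- **Final state:** The tool is clear at z = 0.24 m, and its force reading is only noise.
- **Not seen directly:** The reset key's release could not be seen under the closed cover. It rests on the fingers having been withdrawn and the force dropping to zero. In the last top view the hammer was hidden by the arm, which never went near it. The other loose things and the other box looked unmoved there, judged by eye.

No check failed or disagreed beyond about 2 mm (the top camera put the box 2 mm from the wrist camera's figure). The fingers turned out slimmer than assumed, so the opening push stopped about 0.06 rad short of the commanded angle. I corrected the offset for closing.

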